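Put a spent blade case into the squeeze-lock blade bin

ROBOT

A 6-joint arm with a two-finger parallel gripper is mounted at the origin on a cart in front of the work surface, level with it; the furniture and walls round the work are solid. World frame = base frame: x ahead of the robot, y to its left, z up, the work surface at z = 0. Lengths are in m, angles in rad, forces in N, time in s.
With the tool pointing down it reaches from about 0.375 to 0.925 m from the base axis. Payload 5.7 kg.
Tool frame: the origin (TCP) lies on the centre line of the jaws, within the pads' length; the fingertips stand robot.tips_ahead ahead of it and the grasp point (between the pads) lies 8 mm behind it (robot.tips_ahead is the distance from the TCP to the fingertips, in m); z points along the fingers, y is the direction in which the jaws open and shut (so a half turn about z gives the same grasp; the last joint's range is limited). The gripper opens to 85 mm and grips with 20 to 120 N. Pads are 22 mm wide; open, the fingers measure 114 mm over their backs; the gripper's body (76 mm by 85 mm) begins 54 mm behind the grasp point. The pads swing forward as they close: fully open they stand 13 mm farther back than shut.
Start: joints at [-0.115, 0.359, 1.51, -0, 1.272, -0.115], TCP at [0.6, -0, 0.242] pointing down, gripper open.
Joint ranges: [-2.97, 2.97], [-1.01, 2.36], [0.21, 2.38], [-0.96, 4.11], [0.2, 2.71], [-2.98, 2.98]. Speed limits (rad/s): [2.39, 2.39, 3.14, 3.14, 3.14, 3.14].

INTERFACE

Orientations are given as [roll, pitch, yaw] about the fixed x, y, z axes, in that order (R = Rz(yaw) Ry(pitch) Rx(roll)).
In Python, from station import robot, cams gives the robot as it stands. The module is installed in compiled form; this text tells all that it offers.
- The arm moves only by the tool carry_out, never from a script. Its argument "moves" is a list that holds one entry, the list of rows, each a list of 7 numbers: the gripper command: -1 is shut, 1 is fully open, values between are in proportion, then the shift along the tool's x, y, z in mm, then the turn, a rotation vector about the tool's x, y, z in rad. A call has 1 to 10 rows; each row shifts and turns the commanded pose from where the row before left it, along the tool's axes as they then stand; what a row does not reach is not made up. A row lasts 1/12 s, in which the tool goes at most 41.7 mm and 7.16 degrees, less where a joint would pass 70% of its speed; a pose out of reach is approached as far as the arm can. A call is refused whole if a number of a shift passes 41.7 or a number of a turn 0.125, either way. A call with a gripper value outside its range is refused whole. The fingers move at their own pace and stop on an object; the grip force is fixed at half the most. Time passes only in rows, so rows that do not move let the fingers close. It gives the time, the measured TCP pose, the force and the opening at its end, in the units of the state.
- robot.get_state(): the state, without advancing time (a new reading comes with each control period).
- cams.snapshot(name): name is "scene" or "side" or "wrist"; returns the picture (384x512x3 uint8, red, green, blue); there is no depth.
- cams.camera_info(name): a dict with "fx", "fy", "cx", "cy" (pixels), "k1" (the pictures are not rectified: a ray, as slopes to the right and down, at radius r is drawn at 1 + k1 r^2 times it, then the intrinsics apply), "position" and "orientation" of the camera in the world. Camera axes: x right, y down, z forward; pixel columns grow to the right and rows downward; lengths in m; the calibration is good to about 2 mm. A picture is of the moment at which its call begins: read the wrist's pose just before it. camera_info takes no time and is no camera call; for the wrist camera it gives the pose at the moment of the call.
- robot.sign_off(): hands the job in, once; it reports no verdict.
Trained networks look in the newest picture that a camera, given by its name, has taken for a name from the list of things; names that differ only in an ending like _2 or _b are one class to them, and where a whole thing is asked for, a point or a joint stands for the part that bears it (a point fixed in the world has none). Each returns a list of dicts, best first, with "p" (0 to 1); they miss things now and then, are a little off and sometimes report something else, mostly with a low value. They report only what shows in the picture. A call takes as long as a camera call. They do not tell look-alikes from the thing itself.
- cams.cut_out(target, camera): "pixels" (384x512 bool, what is visible of it) and "extent" ([left, top, right, bottom] in pixels, round what is visible of it).
- cams.pinpoint(target, camera): "centre" ([row, column] in pixels: a listed point, or the origin of a listed thing).
The state is a dict: "clock": time; "qpos": joint angles; "joint_vel": joint speeds; "joint_torque": joint torques, N m; "position": TCP position; "tcp_rot": TCP orientation; "force": force on the tool from outside, world axes, zero at the start; "torque": the same for the moment, N m; "finger_gap": opening from 0.0 (shut) to 1.0 (fully open).
Only numpy, scipy, OpenCV 4.12 (cv2) and the standard library are available. Lean on these libraries where they do the work, as an engineer would, in place of code of your own. Each camera call takes 0.05 s, during which the arm holds its last target. There are 200 camera calls.

TASK

Put the orange blade case into the blue blade bin: squeeze the two yellow tabs on the bin's lid together and, keeping them squeezed, turn the lid anticlockwise until its window stands over the bin's mouth, then drop the case in. Finally squeeze and turn the lid clockwise all the way back and let go, so that the tabs spring out and the bin is locked again; never force the lid round with the tabs out, and leave the other things on the bench where they are.

Things in the scene. Friction and masses are not known exactly. Their poses are not given: they have to be found in the camera images.
- bin: Blue round drum with a grey lid (176 mm across, black foot ring 188 mm across), fixed to the bench; its lid's top face is 110 mm above the bench. Origin: on the drum's axis at bench height, z up. The mouth is a 62 degree wide sector cut in the fixed white deck just under the lid, from 31 to 84 mm from the axis. White mark on the wall (toward the bin's -x): where the lid's white mark stands when locked; green mark: where it stands when open.
- bin_mouth (a point): Centre of the bin's mouth, 57 mm from the drum's axis, at the height of the lid's top face (110 mm above the bench). Fixed to the bin; covered by the lid while it is shut (the lid's window then shows only white deck). The lid's window (a sector, 62 degrees wide, 32 to 81 mm from the axis) stands exactly over it when the lid is open. Below is an empty drum, about 90 mm deep.
- hub (a point): Point on the lid's axis, 20 mm above the lid's top face, halfway up the yellow tabs: the place to grip. It turns with the lid: its y axis points from one tab to the other, its -x axis toward the lid's window, z up. The grey hub is 33 mm along x, 38 mm along y and 39 mm high above the lid's face. The tabs are upright plates, 21 mm wide (along x), from 7 to 34 mm above the lid's face, 62 mm apart over their outer faces when out and 42 mm when fully squeezed.
- lid (a joint): Turn of the lid, rad: 0 locked shut, grows anticlockwise seen from above, 1.3 fully open (end stop). It is caught at 0 and again at 1.3 by the tabs: while either is out the lid will not turn more than about 0.1. In between the tabs stay held in by about 4 mm; at both ends they spring out when let go. Light friction (0.05 N m).
- tab_a (a joint): How far the tab on the hub's +y side is pressed in, m: 0 out, 0.010 fully in. The lid is freed when both tabs are in by more than 0.005. The spring takes 2 N to start and 7 N fully in.
- tab_b (a joint): The same for the tab on the hub's -y side.
- case_mid (a point): Centre of the orange blade case with a black end, a box 38 mm (its x) by 20 mm (its y) by 16 mm high, 30 g, lying flat on the bench; grip it across the 20 mm.
- eraser: Bystander: blue and white eraser, 21 x 42 x 13 mm, loose. Origin under its centre.
- beeswax: Bystander: amber block of beeswax, 31 x 45 x 19 mm, loose. Origin under its centre.
- snap_cutter: Bystander: yellow snap-off cutter, 19 x 167 x 18 mm, loose. Origin under its centre.
Not all that is in view belongs to the job. Of the things shaped like the part that bears case_mid, the orange one is meant.

How it is judged:
On the way, in this order (a step that is already met when the one before it is completed fails the run):
1. the lid is turned open (more than 1.1 rad) with the case still outside (value of joint lid above 1.1 rad and height (world z) of case_mid below 0.05 m and horizontal distance between case_mid and bin above 0.09 m), for 0.2 s.
2. the case is inside the drum, with the lid still open (value of joint lid above 1.1 rad and horizontal distance between case_mid and bin below 0.083 m and height (world z) of case_mid below 0.075 m), for 0.2 s.
At the end, for the whole second after the job is handed in: The case lies at rest inside the drum, the lid is turned back to within 0.12 rad of shut, and both tabs have sprung out (pressed in by less than 2 mm) (value of joint lid below 0.12 rad and value of joint each of tab_a, tab_b below 0.002 m and horizontal distance between case_mid and bin below 0.083 m and height (world z) of case_mid below 0.075 m and linear speed of blade_case below 0.05 m/s); the robot touches nothing.
It fails at once if the lid is forced round while a tab is out (value of joint lid between 0.25 and 1.05 rad and value of joint any of tab_a, tab_b below 0.0015 m).
It fails at once if a bystander is moved by more than 30 mm (distance of any of eraser, beeswax, snap_cutter from where it was at the start of the episode above 0.03 m).
It also fails if it takes over 66 s, if anything falls off the work surface, if the arm or the gripper's body presses on something with over 40 N, if the wrist force passes 120 N, or if a joint passes its speed limit or range.

## Working session

There is one attempt and no reset: what is moved stays moved. The work goes in short steps, Python scripts to look and compute and a tool call to move; the robot and the scene stay as the last step left them, time stands still between calls to the robot, and variables do not carry over. Pictures are saved under pics/ and viewed, about 8 in all and at most 12, crops included, and the job is handed in when it is done.

Besides the shell and the picture viewer there is one more tool, called after "Emit:" as name(argument=value, ...) on one line, values as JSON. carry_out: Moves the arm, as the interface text tells. Its arguments: {"type":"object","properties":{"moves":{"type":"array","items":{"type":"array","items":{"type":"array","items":{"type":"number"}}}}},"required":["moves"]}

```bash
mkdir -p pics
cat > h.py <<'E'
import numpy as np,cv2
from station import robot,cams
from scipy.spatial.transform import Rotation as R
def ray(cam,rc,info=None):
    i=info or cams.camera_info(cam); u=(rc[1]-i['cx'])/i['fx']; v=(rc[0]-i['cy'])/i['fy']
    rd=np.hypot(u,v); r=rd
    for _ in range(20): r=rd/(1+i['k1']*r*r)
    s=r/rd if rd>0 else 1
    o=np.array(i['orientation']); 
    M=o if o.shape==(3,3) else R.from_euler('xyz',o).as_matrix()
    return np.array(i['position']),M@np.array([u*s,v*s,1])
def atz(cam,rc,z,info=None):
    p,d=ray(cam,rc,info); return p+d*(z-p[2])/d[2]
def snap(cam,fn):
    im=cams.snapshot(cam); cv2.imwrite('pics/'+fn,im[:,:,::-1]); return im
E
python3 - <<'E'
from h import *
s=robot.get_state(); print(s); print(robot.tips_ahead)
ims=[]
for c in ['scene','side']:
    print(c,cams.camera_info(c))
    im=snap(c,c+'0.png'); ims.append(im)
    for t,z in [('bin',0),('bin_mouth',.11),('hub',.13),('case_mid',.008),('eraser',0),('beeswax',0),('snap_cutter',0)]:
        for d in cams.pinpoint(t,c)[:3]: print(t,d['centre'],round(d['p'],2),atz(c,d['centre'],z).round(4))
cv2.imwrite('pics/both.png',cv2.resize(np.vstack(ims),None,fx=.78,fy=.78)[:,:,::-1])
E
```

```text
{'clock': 0.0, 'qpos': array([-1.15106566e-01,  3.59483147e-01,  1.51145053e+00, -4.30996716e-06,
        1.27250202e+00, -1.15068096e-01]), 'joint_vel': array([-0.00056032,  0.00025799, -0.00172002,  0.00127288,  0.00084892,
        0.00100406]), 'joint_torque': array([ 1.96551155e-03, -5.27614331e+01, -2.78626120e+01, -6.37880498e-05,
        1.32890840e-02, -2.81424428e-05]), 'position': array([5.99330159e-01, 6.43387332e-05, 2.41459697e-01]), 'tcp_rot': array([-3.13976133e+00, -2.07517626e-04,  1.57075894e+00]), 'force': array([ 0.52330958,  0.09783768, -0.10199708]), 'torque': array([ 0.00834399, -0.00822019, -0.00429739]), 'finger_gap': 1.0010574166655826}
0.011
scene {'fx': 461.9990687079099, 'fy': 461.9990687079099, 'cx': 253.39303312607703, 'cy': 193.05658757129692, 'k1': -0.07147105749896907, 'position': array([-0.35749773, -0.41077089,  1.1288455 ]), 'orientation': array([-2.34854644, -0.00666213, -1.08459335])}
bin [227.8, 275.2] 0.76 [ 0.5511 -0.0189  0.    ]
bin_mouth [216.9, 278.3] 0.61 [ 0.5058 -0.0464  0.11  ]
hub [199.9, 277.6] 0.61 [ 0.5509 -0.0213  0.13  ]
case_mi
[... 285 characters left out ...]
.5061 -0.2907  0.    ]
side {'fx': 351.25805147485295, 'fy': 351.25805147485295, 'cx': 254.94120331038147, 'cy': 191.63227371555254, 'k1': -0.08894338799747364, 'position': array([0.45398082, 0.80160514, 0.71654973]), 'orientation': array([-2.24714623,  0.01542152, -3.01478674])}
bin [203.9, 262.1] 0.94 [ 0.5479 -0.0244  0.    ]
bin_mouth [174.9, 280.3] 0.73 [ 0.4949 -0.0326  0.11  ]
hub [171.0, 259.1] 0.72 [ 0.5555 -0.0177  0.13  ]
case_mid [349.5, 270.3] 0.78 [0.4779 0.4466 0.008 ]
case_mid [292.1, 285.7] 0.74 [0.455  0.2993 0.008 ]
case_mid [247.3, 243.6] 0.65 [0.5766 0.1686 0.008 ]
beeswax [276.0, 220.6] 0.8 [0.6211 0.2643 0.    ]
snap_cutter [154.5, 284.5] 0.63 [ 0.4957 -0.3154  0.    ]
```

View pics/scene0.png

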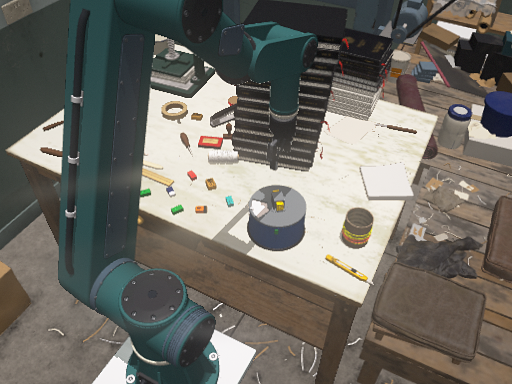

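The scene shows the bin at about (225,275). Case look-alikes, as (row, col): green (192,146), green (208,176), orange (209,201), cyan (200,229) and red (175,192). There are also the eraser (190,171), the beeswax (184,211) and the cutter (268,350). The orange one at (209,201) fits the description, so I'll check it in a close crop.

Run:
```python
from h import *
a=cv2.imread('pics/scene0.png')[165:255,130:310]; b=cv2.imread('pics/side0.png')[140:310,160:330]
a=cv2.resize(a,(760,380)) ; cv2.imwrite('pics/c1.png',np.vstack([a[:290]*1,np.zeros((4,760,3),np.uint8)]))
cv2.imwrite('pics/c2.png',cv2.resize(b,(595,595)))
```

```text
(no output)
```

View pics/c1.png

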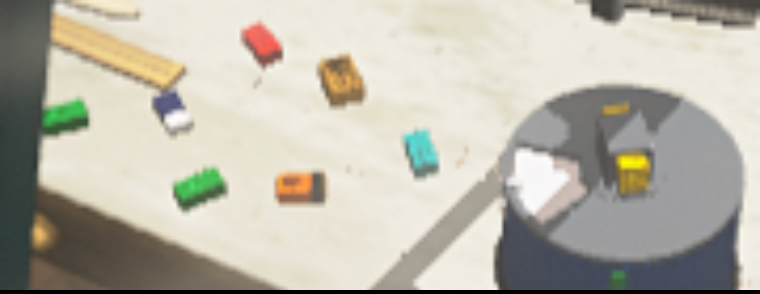

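View pics/c2.png

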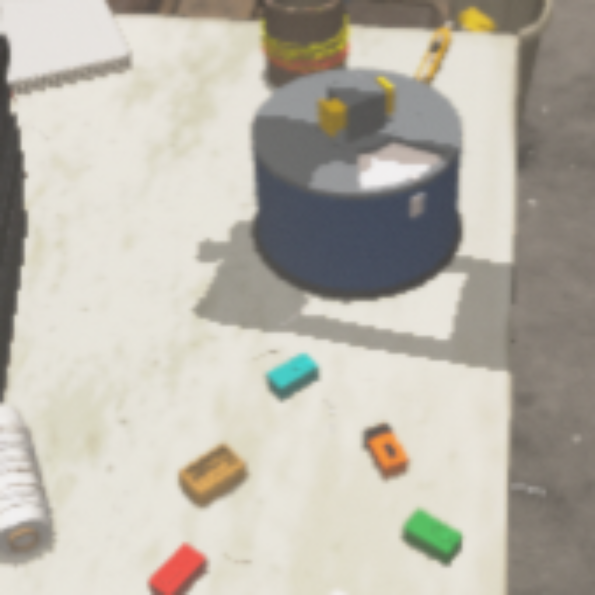

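The orange case with the black end is at scene (207,202), about (0.511, 0.235). The bin axis is near (0.552, -0.020), with the window at about 130° and the tab axis at about 40°. I'll go above the hub with the jaws turned to 40°.

Emit:
carry_out(moves=[[[1,-10,-24,0,0,0,0],[1,-10,-24,0,0,0,0],[1,0,0,0,0,0,-0.116],[1,0,0,0,0,0,-0.116],[1,0,0,0,0,0,-0.116],[1,0,0,0,0,0,-0.116],[1,0,0,0,0,0,-0.116],[1,0,0,0,0,0,-0.116],[1,0,0,0,0,0,0],[1,0,0,0,0,0,0]]])

```text
clock: 1.63
position: [0.552, -0.02, 0.2423]
tcp_rot: [3.142, 0.0, 2.263]
force: [0.2, 0.7, 0.8]
finger_gap: 0.999
```

Run:
```python
from h import *
s=robot.get_state(); print(s['clock'],s['position'],s['tcp_rot'],s['qpos'])
i=cams.camera_info('wrist'); print(i)
im=snap('wrist','w1.png')
for t,z in [('bin',0),('bin_mouth',.11),('hub',.13),('tab_a',.13),('lid',.11)]:
    for d in cams.pinpoint(t,'wrist')[:3] if t in('bin','bin_mouth','hub') else []: print(t,d['centre'],round(d['p'],2),atz('wrist',d['centre'],z).round(4))
    if t in('tab_a','lid'):
        for d in cams.cut_out(t,'wrist')[:2]: print(t,d['p'],d['extent'])
```

```text
1.6333 [ 0.55200174 -0.01999229  0.24233761] [3.14155452e+00 4.91841007e-07 2.26336374e+00] [-1.61283148e-01  2.90528617e-01  1.61375381e+00  3.00780470e-05
  1.23728480e+00 -8.53860410e-01]
{'fx': 285.2407165746073, 'fy': 285.2407165746073, 'cx': 261.1752119817772, 'cy': 188.16001641482833, 'k1': 0.023813252401256636, 'position': array([0.50751368, 0.0322004 , 0.37400775]), 'orientation': array([ 2.87195389e+00, -1.60037570e-03,  6.93506107e-01])}
bin [161.8, 260.1] 0.6 [ 0.5497 -0.0199  0.    ]
bin_mouth [165.6, 200.3] 0.67 [ 0.4965 -0.0433  0.11  ]
hub [186.4, 261.5] 0.68 [ 0.5501 -0.018   0.13  ]
tab_a 0.76 [284.5, 174.8, 298.2, 204.4]
tab_a 0.66 [223.6, 172.1, 233.4, 204.2]
lid 0.92 [164.2, 82.8, 352.0, 266.4]
```

View pics/w1.png

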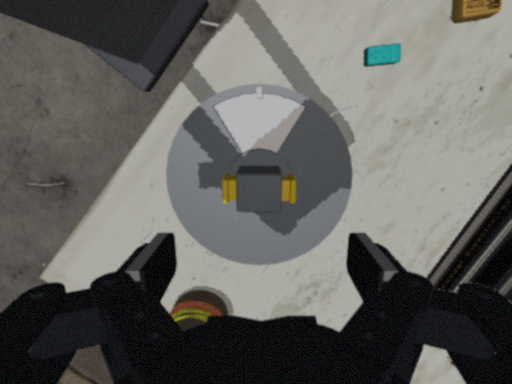

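The wrist view shows the jaws square to the tabs, which are at (188,228) and (189,291), with the hub between them. The window, with white deck below it, lies at the top around (120,258), by the white mark. The case's look-alike is at the upper right. Next I'll descend and squeeze.

Emit:
carry_out(moves=[[[1,2,0,28,0,0,0],[1,0,0,28,0,0,0],[1,0,0,28,0,0,0],[1,0,0,28,0,0,0],[1,0,0,0,0,0,0],[-1,0,0,0,0,0,0],[-1,0,0,0,0,0,0],[-1,0,0,0,0,0,0],[-1,0,0,0,0,0,0],[-1,0,0,0,0,0,0]]])

```text
clock: 2.77
position: [0.5498, -0.0206, 0.1339]
tcp_rot: [-3.138, 0.003, 2.268]
force: [-12.1, -8.2, 22.8]
finger_gap: 0.457
```

The tabs are squeezed: gap 0.457 is about 39–42 mm. There is some upward and sideways load, so I'll relieve it and then check.

Emit:
carry_out(moves=[[[-1,0,-1,-3,0,0,0],[-1,0,-1,-1,0,0,0],[-1,0,0,0,0,0,0],[-1,0,0,0,0,0,0]]])

```text
clock: 3.1
position: [0.5495, -0.0206, 0.1347]
tcp_rot: [-3.141, 0.002, 2.267]
force: [2.5, -5.8, -9.8]
finger_gap: 0.443
```

Run:
```python
from h import *
s=robot.get_state(); print(s['force'],s['torque'],s['finger_gap'],s['position'])
snap('side','s2.png'); b=cv2.imread('pics/side0.png')
b=cv2.imread('pics/s2.png')[120:240,200:340]; w=snap('wrist','w2.png')[:,:,::-1]
cv2.imwrite('pics/c3.png',np.hstack([cv2.resize(b,(448,384)),w[:,110:440]]))
```

```text
[ 2.4904789  -5.80915541 -9.8111906 ] [-1.01802066 -0.0641663  -0.00631225] 0.44295588842734185 [ 0.54952266 -0.02063332  0.13468305]
```

View pics/c3.png

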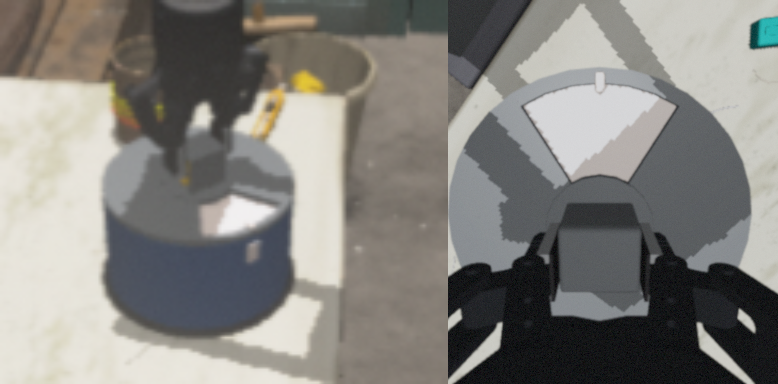

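The wrist crop shows both tabs flush against the hub under the pads, with the lid still shut and its white mark at the window's middle, by the wall's mark. Now I'll turn it anticlockwise.

Emit:
carry_out(moves=[[[-1,0,0,0,0,0,-0.08],[-1,0,0,0,0,0,-0.08],[-1,0,0,0,0,0,-0.08],[-1,0,0,0,0,0,-0.08]]])

```text
clock: 3.53
position: [0.5495, -0.0207, 0.1347]
tcp_rot: [-3.14, 0.001, 2.591]
force: [0.7, -6.1, -9.8]
finger_gap: 0.441
```

Clean so far. I'll carry on for about 0.97 rad more.

Emit:
carry_out(moves=[[[-1,0,0,0,0,0,-0.1],[-1,0,0,0,0,0,-0.1],[-1,0,0,0,0,0,-0.1],[-1,0,0,0,0,0,-0.1],[-1,0,0,0,0,0,-0.1],[-1,0,0,0,0,0,-0.1],[-1,0,0,0,0,0,-0.1],[-1,0,0,0,0,0,-0.1],[-1,0,0,0,0,0,-0.1],[-1,0,0,0,0,0,-0.06]]])

```text
clock: 4.37
position: [0.5496, -0.021, 0.1347]
tcp_rot: [-3.139, -0.0, -2.731]
force: [0.4, -6.7, -10.9]
finger_gap: 0.437
```

Run:
```python
from h import *
s=robot.get_state(); print(s['force'],s['torque'],s['finger_gap'],s['position'],s['tcp_rot'],s['qpos'])
snap('wrist','w3.png')
```

```text
[  0.41211416  -6.66071724 -10.89635397] [-1.31063606 -0.28184422 -0.00243419] 0.43727165352955605 [ 0.54961417 -0.02100844  0.13470126] [-3.1392057e+00 -4.8001762e-05 -2.7309697e+00] [-0.16245801  0.40941719  1.73879283 -0.00242671  0.99213005 -2.14255143]
```

View pics/w3.png

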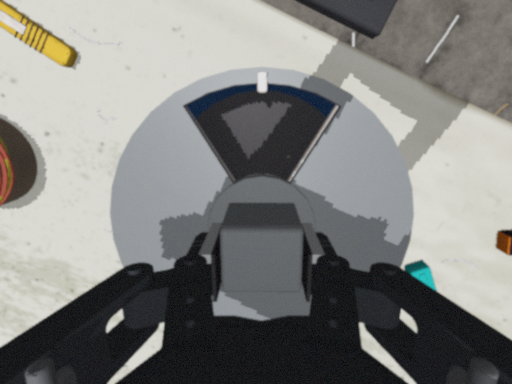

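The window now shows the dark drum interior, so the lid is open, turned by 1.289 rad. I'll release and lift.

Emit:
carry_out(moves=[[[1,0,0,0,0,0,0],[1,0,0,0,0,0,0],[1,0,0,0,0,0,0],[1,0,0,0,0,0,0],[1,0,0,-30,0,0,0],[1,0,0,-35,0,0,0],[1,0,0,-35,0,0,0],[1,-14,40,0,0,0,0.1],[1,0,0,0,0,0,0]]])

```text
clock: 5.17
position: [0.5479, 0.0264, 0.2381]
tcp_rot: [3.14, 0.008, -2.843]
force: [-0.6, 0.0, -0.7]
finger_gap: 1.0
```

Run:
```python
from h import *
s=robot.get_state(); print(s['position'],s['tcp_rot'])
for cam in ['wrist','side']:
    im=snap(cam,cam+'4.png'); 
    for d in cams.cut_out('case_mid',cam)[:5]:
        m=d['pixels']; c=im[m].mean(0); print(cam,c.round(),d['extent'],round(d['p'],2))
        ys,xs=np.nonzero(m); P=np.array([atz(cam,(y,x),.012)[:2] for y,x in zip(ys,xs)])
        print('  ',cv2.minAreaRect((P*1000).astype(np.float32)), P.mean(0))
    for d in cams.pinpoint('case_mid',cam)[:4]: print(cam,d['centre'],atz(cam,d['centre'],.008))
```

```text
[0.54794908 0.02641379 0.23811478] [ 3.14011432  0.00762057 -2.84274398]
wrist [118.  77.  39.] [412.2, 163.0, 444.0, 185.0] 0.97
   ((494.1845703125, 225.3723602294922), (25.640275955200195, 43.60300827026367), 30.800504684448242) [0.49440929 0.22585872]
wrist [ 43. 107.  58.] [470.8, 146.4, 511.8, 178.1] 0.92
   ((455.89398193359375, 293.8172607421875), (30.589004516601562, 43.72390365600586), 62.38005828857422) [0.45588904 0.29400865]
wrist [ 38. 135. 133.] [341.7, 200.1, 367.5, 231.2] 0.86
   ((572.5551147460938, 162.6929931640625), (42.60443878173828, 20.882816314697266), 47.04064178466797) [0.57226687 0.16301085]
wrist [124.  33.  30.] [447.5, 266.2, 473.5, 285.2] 0.63
   ((614.2462768554688, 337.0180358886719), (35.055362701416016, 20.014060974121094), 64.29833221435547) [0.61250071 0.33493881]
wrist [163.3, 489.7] [0.45767481 0.29623944 0.008     ]
wrist [174.4, 424.4] [0.49494352 0.22592362 0.008     ]
wrist [280.9, 466.6] [0.61705501 0.35041494 0.008     ]
wrist [212.9, 356.3] [0.56976962 0.16401809 0.008     ]
side [103. 172. 105.] [263.8, 342.0, 281.8, 361.7] 0.75
   ((47
[... 370 characters left out ...]
3613281, 304.28326416015625), (26.4417724609375, 39.14885330200195), 56.44697189331055) [0.46090582 0.30420364]
side [206. 101.  92.] [202.5, 296.8, 218.6, 316.5] 0.6
   ((625.4192504882812, 353.306884765625), (44.53733444213867, 26.04532241821289), 60.10648727416992) [0.62519758 0.35355334]
side [184. 129.  88.] [261.8, 261.8, 277.4, 276.5] 0.58
   ((499.97393798828125, 235.88534545898438), (24.661418914794922, 47.745323181152344), 27.731298446655273) [0.50059442 0.23644198]
side [345.8, 271.7] [0.47575385 0.4380556  0.008     ]
side [289.0, 282.9] [0.46226553 0.2911568  0.008     ]
side [303.1, 208.6] [0.63145885 0.35095817 0.008     ]
side [267.1, 267.2] [0.5065266  0.22872275 0.008     ]
```

The orange case (mean colour 118,77,39) is at about (0.497, 0.227), with its long axis at about 120°. I'll go above it and turn the jaws to 30°.

Emit:
carry_out(moves=[[[1,-2,34,0,0,0,0],[1,-2,34,0,0,0,0],[1,-2,34,0,0,0,0],[1,-2,34,0,0,0,0],[1,-2,34,0,0,0,0],[1,-2,35,0,0,0,0],[1,0,0,0,0,0,0.12],[1,0,0,0,0,0,0.12],[1,0,0,0,0,0,0.12],[1,0,0,0,0,0,0.12]]])

```text
clock: 6.3
position: [0.4961, 0.2206, 0.2337]
tcp_rot: [-3.141, -0.001, 2.961]
force: [0.2, -0.6, -0.4]
finger_gap: 0.999
```

Emit:
carry_out(moves=[[[1,0,0,20,0,0,0.12],[1,0,0,20,0,0,0.12],[1,0,0,20,0,0,0.12],[1,0,0,20,0,0,0.12],[1,0,0,0,0,0,0.12],[1,0,0,0,0,0,0.12],[1,0,0,0,0,0,0.12],[1,0,0,0,0,0,0],[1,0,0,0,0,0,0]]])

```text
clock: 7.05
position: [0.4962, 0.2204, 0.1539]
tcp_rot: [-3.141, -0.0, 2.13]
force: [0.6, -0.3, -0.6]
finger_gap: 0.998
```

Run:
```python
from h import *
s=robot.get_state(); print(s['position'],s['tcp_rot'])
M=R.from_euler('xyz',s['tcp_rot']).as_matrix()
cam='wrist'; im=snap(cam,cam+'5.png'); 
for d in cams.cut_out('case_mid',cam)[:4]:
        m=d['pixels']; c=im[m].mean(0); print(cam,c.round(),d['extent'],round(d['p'],2))
        ys,xs=np.nonzero(m); P=np.array([atz(cam,(y,x),.016)[:2] for y,x in zip(ys,xs)])
        print('  ',cv2.minAreaRect((P*1000).astype(np.float32)), P.mean(0))
for d in cams.pinpoint('case_mid',cam)[:4]:
    p=atz(cam,d['centre'],.008); print(d['centre'],p, M.T@(p-s['position'])*1000)
```

```text
[0.49622661 0.22039601 0.15385503] [-3.14073333e+00 -2.69217203e-04  2.12979911e+00]
wrist [106.  63.  30.] [264.6, 153.2, 281.6, 194.2] 0.96
   ((499.4773864746094, 234.14930725097656), (19.43416976928711, 39.481475830078125), 32.11927795410156) [0.49941398 0.23429299]
wrist [155.  36.  33.] [428.7, 117.1, 479.4, 157.0] 0.96
   ((622.8816528320312, 351.9833984375), (43.424102783203125, 24.364835739135742), 60.33034896850586) [0.62263481 0.35214992]
wrist [ 50. 115.  65.] [260.3, 60.3, 295.2, 109.2] 0.87
   ((460.9496765136719, 304.10321044921875), (20.5130615234375, 37.754249572753906), 61.31413269042969) [0.46066735 0.30421249]
wrist [ 36. 134. 132.] [283.2, 243.0, 318.8, 269.2] 0.64Traceback (most recent call last):
  File "<stdin>", line 7, in <module>
  File "h.py", line 13, in atz
    p,d=ray(cam,rc,info); return p+d*(z-p[2])/d[2]
        ~~~^^^^^^^^^^^^^
  File "h.py", line 5, in ray
    i=info or cams.camera_info(cam); u=(rc[1]-i['cx'])/i['fx']; v=(rc[0]-i['cy'])/i['fy']
              ~~~~~~~~~~~~~~~~^^^^^
ValueError: time passes only in moves, steps and waits
```

View pics/wrist5.png

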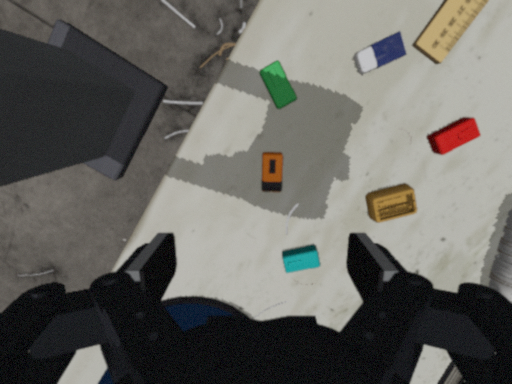

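The close view shows the orange case with the black end alone at (171,272), 19×39 mm and square to the jaws. It needs shifts of +10 in tool x and +10 in tool y, then I'll go down and grip.

Emit:
carry_out(moves=[[[1,10,10,0,0,0,0],[1,0,0,35,0,0,0],[1,0,0,35,0,0,0],[1,0,0,35,0,0,0],[1,0,0,25,0,0,0],[1,0,0,10,0,0,0],[1,0,0,0,0,0,0],[-1,0,0,0,0,0,0],[-1,0,0,0,0,0,0],[-1,0,0,0,0,0,0]]])

```text
clock: 7.98
position: [0.5009, 0.2353, 0.016]
tcp_rot: [3.138, 0.001, 2.127]
force: [-0.7, -0.1, -0.1]
finger_gap: 0.604
```

Emit:
carry_out(moves=[[[-1,0,0,0,0,0,0],[-1,0,0,0,0,0,0],[-1,0,0,0,0,0,0],[-1,0,0,0,0,0,0],[-1,0,0,-10,0,0,0],[-1,0,0,-35,0,0,0],[-1,0,0,0,0,0,0]]])

```text
clock: 8.57
position: [0.5021, 0.2357, 0.064]
tcp_rot: [3.135, 0.002, 2.127]
force: [0.8, 0.7, 0.5]
finger_gap: 0.216
```

Gripped: gap 0.216 is about 18 mm. I'll lift, carry it over and turn.

Emit:
carry_out(moves=[[[-1,0,0,-40,0,0,0],[-1,0,0,-40,0,0,0],[-1,0,0,-40,0,0,0],[-1,0,0,-35,0,0,0],[-1,-33.5,-21.6,0,0,0,0],[-1,-33.5,-21.6,0,0,0,0],[-1,-33.5,-21.6,0,0,0,0],[-1,-33.5,-21.6,0,0,0,0],[-1,-33.5,-21.6,0,0,0,0],[-1,-33.5,-21.6,0,0,0,0]]])

```text
clock: 9.4
position: [0.4949, -0.0061, 0.2151]
tcp_rot: [3.141, 0.001, 2.127]
force: [0.8, 0.3, 0.4]
finger_gap: 0.216
```

Emit:
carry_out(moves=[[[-1,-33.5,-21.6,0,0,0,0],[-1,0,0,0,0,0,-0.119],[-1,0,0,0,0,0,-0.119],[-1,0,0,0,0,0,-0.119],[-1,0,0,0,0,0,-0.119],[-1,0,0,0,0,0,-0.119],[-1,0,0,0,0,0,-0.119],[-1,0,0,0,0,0,-0.119],[-1,0,0,0,0,0,-0.119],[-1,0,0,0,0,0,-0.119]]])

```text
clock: 10.23
position: [0.4945, -0.0443, 0.2149]
tcp_rot: [-3.141, 0.0, -3.08]
force: [-0.8, -1.0, -0.2]
finger_gap: 0.21
```

Emit:
carry_out(moves=[[[-1,0,0,0,0,0,-0.119],[-1,0,0,0,0,0,-0.119],[-1,0,0,0,0,0,-0.119],[-1,0,0,0,0,0,0],[-1,0,0,0,0,0,0]]])

```text
clock: 10.65
position: [0.4946, -0.0442, 0.2147]
tcp_rot: [-3.141, 0.0, -2.732]
force: [-0.0, -0.2, 0.3]
finger_gap: 0.214
```

Run:
```python
from h import *
s=robot.get_state(); print(s['position'],s['tcp_rot'],s['finger_gap'])
M=R.from_euler('xyz',s['tcp_rot']).as_matrix(); tz=s['position'][2]
cam='wrist';info=cams.camera_info(cam); im=snap(cam,cam+'6.png')
A=cams.pinpoint('case_mid',cam)[:2];B=cams.pinpoint('bin_mouth',cam)[:1];C=cams.pinpoint('hub',cam)[:1]
for L,z in((A,tz-.006),(B,.11),(C,.13)):
  for d in L:
    p=atz(cam,d['centre'],z,info); print(d['centre'],p, M.T@(p-s['position'])*1000)
```

```text
[ 0.49459133 -0.04422007  0.21473535] [-3.14134602e+00  3.86813055e-04 -2.73192377e+00] 0.21411004847914764
[243.0, 266.7] [ 0.49284861 -0.04064232  0.20873535] [0.17579601 3.97731642 5.99895167]
[85.6, 61.6] [ 0.45836673 -0.15672659  0.20873535] [ 78.04140795 -88.76698102   5.99170655]
[195.5, 260.0] [ 0.49806034 -0.04271961  0.11      ] [-3.73909092e+00  2.04100441e-02  1.04736804e+02]
```

View pics/wrist6.png

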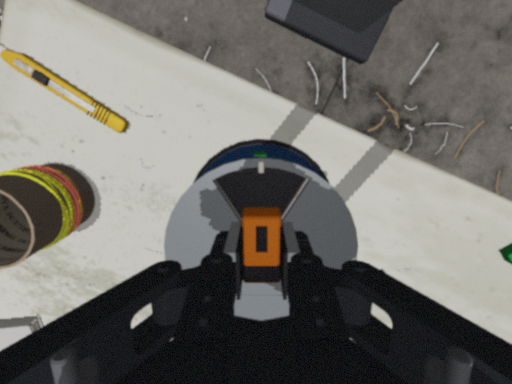

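The case is held squarely, centred at (243,262), above the open window, with the lid's white mark at the green mark. I'll shift -3.5 in tool x, lower 90 and release.

Emit:
carry_out(moves=[[[-1,-3.5,0,30,0,0,0],[-1,0,0,30,0,0,0],[-1,0,0,20,0,0,0],[-1,0,0,10,0,0,0],[-1,0,0,0,0,0,0],[-1,0,0,0,0,0,0]]])

```text
clock: 11.35
position: [0.498, -0.0429, 0.1244]
tcp_rot: [3.141, -0.001, -2.729]
force: [-0.0, -0.1, -0.7]
finger_gap: 0.215
```

Emit:
carry_out(moves=[[[0,0,0,0,0,0,0],[0,0,0,0,0,0,0],[0,0,0,0,0,0,0],[0,0,0,0,0,0,0],[1,0,0,-30,0,0,0],[1,0,0,-30,0,0,0],[1,0,0,-30,0,0,0],[1,-40,0,0,0,0,0],[1,-17,0,0,0,0,0],[1,0,0,0,0,0,0]]])

```text
clock: 12.18
position: [0.5545, -0.0192, 0.2162]
tcp_rot: [-3.139, 0.006, -2.728]
force: [0.6, 0.3, 0.5]
finger_gap: 0.999
```

Run:
```python
from h import *
s=robot.get_state(); print(s['position'],s['tcp_rot'],s['finger_gap'])
M=R.from_euler('xyz',s['tcp_rot']).as_matrix()
cam='wrist';info=cams.camera_info(cam); im=snap(cam,cam+'7.png')
for t,z in(('hub',.13),('bin_mouth',.11),('case_mid',.03)):
  for d in cams.pinpoint(t,cam)[:2]:
    p=atz(cam,d['centre'],z,info); print(t,d['centre'],p, M.T@(p-s['position'])*1000)
```

```text
[ 0.55449263 -0.01919369  0.21619304] [-3.13878557  0.00589441 -2.72752687] 0.9994439638297778
hub [188.9, 263.6] [ 0.5470825  -0.01945364  0.13      ] [ 7.39643834  2.98518722 86.14289884]
bin_mouth [118.5, 260.1] [ 0.49931017 -0.04362045  0.11      ] [ 60.97175806   0.13638822 105.83552189]
case_mid [117.3, 264.4] [ 0.49924556 -0.03915958  0.03      ] [ 59.70772551   4.47085079 185.8325105 ]
case_mid [240.3, 387.9] [0.57146743 0.15664848 0.03      ] [-85.18875093 154.67611566 186.26496418]
```

View pics/wrist7.png

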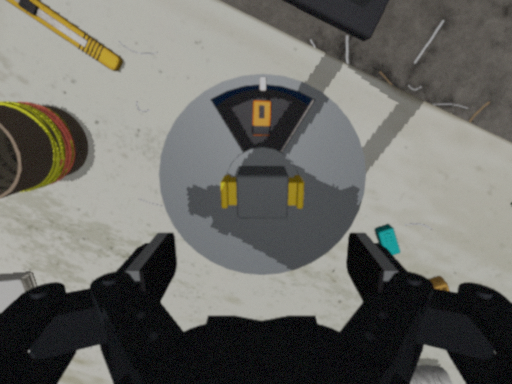

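The case lies in the drum, visible through the window at (117,262), and both tabs are out at (192,229) and (192,296). Next I'll regrip the hub.

Emit:
carry_out(moves=[[[1,4.5,0,0,0,0,0],[1,0,0,28,0,0,0],[1,0,0,28,0,0,0],[1,0,0,20,0,0,0],[1,0,0,6,0,0,0],[-1,0,0,0,0,0,0],[-1,0,0,0,0,0,0],[-1,0,0,0,0,0,0],[-1,0,0,0,0,0,0],[-1,0,0,0,0,0,0]]])

```text
clock: 13.22
position: [0.5472, -0.0221, 0.1355]
tcp_rot: [-3.14, 0.003, -2.728]
force: [-4.4, -0.4, 14.7]
finger_gap: 0.45
```

Emit:
carry_out(moves=[[[-1,0,0,0,0,0,0],[-1,0,0,0,0,0,0],[-1,0,0,0,0,0,0]]])

```text
clock: 13.47
position: [0.5472, -0.0221, 0.1355]
tcp_rot: [-3.139, 0.003, -2.728]
force: [-4.2, -1.2, 14.7]
finger_gap: 0.449
```

Squeezed again (0.449). I'll ease off the load and re-centre slightly, then turn clockwise.

Emit:
carry_out(moves=[[[-1,-2,0,-2,0,0,0],[-1,0,0,-1,0,0,0],[-1,0,0,0,0,0,0.08],[-1,0,0,0,0,0,0.08],[-1,0,0,0,0,0,0.08]]])

```text
clock: 13.88
position: [0.5469, -0.0214, 0.1359]
tcp_rot: [-3.141, -0.001, -2.972]
force: [-2.4, -0.6, -3.9]
finger_gap: 0.441
```

Emit:
carry_out(moves=[[[-1,0,0,0,0,0,0.1],[-1,0,0,0,0,0,0.1],[-1,0,0,0,0,0,0.1],[-1,0,0,0,0,0,0.1],[-1,0,0,0,0,0,0.1],[-1,0,0,0,0,0,0.1],[-1,0,0,0,0,0,0.1],[-1,0,0,0,0,0,0.1],[-1,0,0,0,0,0,0.1],[-1,0,0,0,0,0,0.1]]])

```text
clock: 14.72
position: [0.5478, -0.0189, 0.1359]
tcp_rot: [3.139, -0.002, 2.309]
force: [2.1, 8.8, -5.9]
finger_gap: 0.448
```

Emit:
carry_out(moves=[[[-1,0,0,0,0,0,0.06],[-1,0,0,0,0,0,0.01],[-1,0,0,0,0,0,0],[-1,0,0,0,0,0,0]]])

```text
clock: 15.05
position: [0.548, -0.0188, 0.1359]
tcp_rot: [3.139, -0.002, 2.245]
force: [1.2, 8.2, -5.3]
finger_gap: 0.444
```

Run:
```python
from h import *
s=robot.get_state(); print(s['position'],s['tcp_rot'],s['force'],s['torque'],s['finger_gap'])
```

```text
[ 0.54795083 -0.01875904  0.13590008] [ 3.13892911e+00 -2.05238588e-03  2.24537108e+00] [ 1.20750087  8.22853201 -5.2677314 ] [ 1.39192635 -0.2612916   0.54694182] 0.4438787741286493
```

The yaw is slightly past the locked angle, and a 0.55 N m torque shows the lid is at its end stop. I'll release, rise and check.

Emit:
carry_out(moves=[[[1,0,0,0,0,0,0],[1,0,0,0,0,0,0],[1,0,0,0,0,0,0],[1,0,0,0,0,0,0],[1,0,0,-30,0,0,0],[1,0,0,-35,0,0,0],[1,0,0,-35,0,0,0],[1,0,0,0,0,0,0],[1,0,0,0,0,0,0]]])

```text
clock: 15.8
position: [0.5501, -0.0217, 0.2387]
tcp_rot: [3.137, 0.006, 2.244]
force: [-0.1, 0.1, -0.2]
finger_gap: 1.0
```

Run:
```python
from h import *
s=robot.get_state(); print(s['clock'],s['position'],s['tcp_rot'],s['force'])
cam='wrist';info=cams.camera_info(cam); im=snap(cam,'w8.png')
c=[]
for d in cams.cut_out('tab_a',cam)[:2]:
    ys,xs=np.nonzero(d['pixels']); print(d['p'],d['extent'])
    e=d['extent']; r=(e[1]+e[3])/2
    print([atz(cam,(r,u),.144,info)[:2].round(4) for u in(e[0],e[2])]); c.append(atz(cam,(ys.mean(),xs.mean()),.144,info)[:2])
if len(c)==2: v=c[0]-c[1]; print('tab axis deg',np.degrees(np.arctan2(v[1],v[0])),'sep',np.hypot(*v))
for t in('eraser','beeswax','snap_cutter'):
    for cm in('scene','side'):
        if t=='eraser': cams.snapshot(cm)
        elif t=='beeswax': cams.snapshot(cm)
        else: cams.snapshot(cm)
        for d in cams.pinpoint(t,cm)[:1]: print(t,cm,d['centre'])
```

```text
15.8 [ 0.55013111 -0.02171854  0.23869449] [3.13695887 0.00571305 2.24445869] [-0.08071379  0.13599574 -0.22461872]
0.89 [224.0, 174.0, 236.9, 205.7]
[array([ 0.5236, -0.0377]), array([ 0.5319, -0.0311])]
0.72 [287.0, 175.8, 300.5, 205.2]
[array([ 0.5646, -0.0058]), array([0.5733, 0.0012])]
tab axis deg -140.48194146396 sep 0.05024351738209534
eraser scene [192.6, 173.1]
eraser side [318.1, 253.8]
beeswax scene [184.7, 210.9]
beeswax side [276.3, 222.7]
snap_cutter scene [270.3, 350.7]
snap_cutter side [158.2, 284.8]
```

View pics/w8.png

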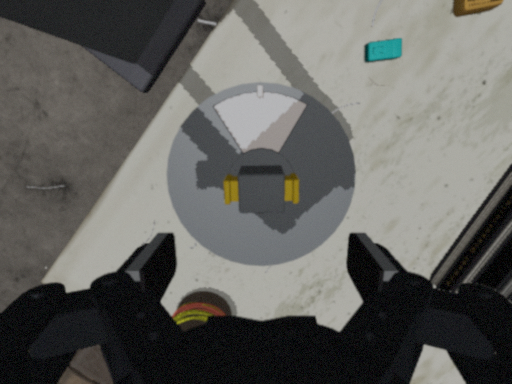

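The lid is shut: the window shows only white deck, as at the start. Both tabs are out (63 mm over their outer faces) and the bystanders have not moved. I'll hand in.

```bash
python3 -c "
from station import robot
print(robot.sign_off())"
```

```text
the job is handed in; nothing more can be done
None
```

The orange blade case is in the bin and the lid is turned back shut with both tabs out. I handed the job in just after 15.8 s on the robot's clock.

I squeezed the tabs and turned the lid anticlockwise by about 1.29 rad, then dropped the case through the window. I then squeezed again and turned the lid back until it reached its end stop.

Last checks:
- **Case:** it showed inside the drum through the open window before I shut the lid. It can't be seen now that the lid is closed.
- **Lid:** the window shows only white deck, as at the start. The tab axis measures about 39.5°, against an estimated 40° at the start.
- **Tabs:** 63 mm over their outer faces, which matches the 62 mm expected when they are out.
- **Bystanders:** the beeswax and cutter are within about 4 pixels of where they were in both views. The eraser is within about 2 pixels in the scene view; the side view had no starting fix to compare with.
- **Gripper:** open, clear of the bin and under no load.

No check failed. The only thing out of line was the second grip on the hub, which sat about 2 mm off-centre and put a few newtons of side load on the lid as it turned.

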